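# Latch the tool case

### The arm

A 6-joint arm with a two-finger parallel gripper is mounted at the origin on the work surface. World frame = base frame: x ahead of the robot, y to its left, z up, the work surface at z = 0. Lengths are in mm, angles in degrees, forces in N, time in s.
With the tool pointing down it reaches from about 150 to 775 mm from the base axis. Payload 6.1 kg.
Tool frame: the origin (TCP) lies at the very end of the fingers, on their centre line; the grasp point (between the pads) lies 19 mm behind it; z points along the fingers, y is the line along which they close (so a half turn about z gives the same grasp; the last joint's range is limited). The gripper opens to 85 mm and grips with 20 to 120 N. Pads are 22 mm wide; open, the fingers measure 114 mm over their backs; the gripper's body (76 mm by 85 mm) begins 54 mm behind the grasp point. The pads swing forward as they close: fully open they stand 13 mm farther back than shut.
Start: joints at [-71.333, 7.208, -2.269, 80.523, 0, 90], TCP at [168.028, -497.368, 231.295] pointing down, gripper open.
Joint ranges: [-155.77, 155.77], [-54.66, 111.73], [-72.52, 77.12], [-102.08, 115.82], [-83.92, 84.16], [-180, 180]. Speed limits (degrees/s): [136.94, 136.94, 172.46, 180, 180, 180].

### API

Orientations are given as [roll, pitch, yaw] about the fixed x, y, z axes, in that order (R = Rz(yaw) Ry(pitch) Rx(roll)).
In Python, from station import telemetry, eyes, job gives the robot as it stands. The module is installed in compiled form; this text tells all that it offers.
- The arm moves only by the tool jog_arm, never from a script. Its arguments are lists of equal length, an entry for each row: "fingers": the opening, from -1 (shut) to 1 (fully open), so that 0 is half open; "dp": the shift along the world's x, y, z in mm, a list of three; "yaw": the turn about the world's z in degrees. In form: {"fingers": [fingers, ...], "dp": [[dx, dy, dz], ...], "yaw": [yaw, ...]}. A call has 1 to 20 rows; each row shifts and turns the commanded pose from where the row before left it; what a row does not reach is not made up. A row lasts 1/8 s, in which the tool goes at most 62.5 mm and 10.7 degrees, less where a joint would pass 70% of its speed; a pose out of reach is approached as far as the arm can. A call with a gripper value outside its range is refused whole. The fingers move at their own pace and stop on an object; "force" is the grip in N (left out, the last holds). Time passes only in rows, so rows that do not move let the fingers close. It gives the time, the measured TCP pose, the force, the opening and the grip force at its end, in the units of the state.
- telemetry.get_obs(): the state, without advancing time (a new reading comes with each control period).
- eyes.capture(name): name is "scene" or "top"; returns a dict with "color" (480x640x3 uint8, blue, green, red), "range_z" (480x640 float32, mm along the optical axis (not along the pixel's ray), 0 where there is no reading), "intrinsics" (3x3 intrinsics, pixels), "xyz" and "rotation" of the camera in the world. Camera axes: x right, y up, looking along -z (the intrinsics and any distortion apply to the point x, -y, -z); pixel columns grow to the right and rows downward; lengths in mm; the calibration is good to about 2 mm. A picture is of the moment at which its call begins.
- job.job_done(): hands the job in; it is judged then, once.
The state is a dict: "t": time; "joint_pos": joint angles; "qvel": joint speeds; "joint_torque": joint torques, N m; "eef_pos": TCP position; "orientation": TCP orientation; "contact_force": force on the tool from outside, world axes, zero at the start; "moment": the same for the moment, N m; "finger_gap": finger opening in mm; "gripper_force": force on a finger pad.
Only numpy, scipy, OpenCV 4.12 (cv2) and the standard library are available. Lean on these libraries where they do the work, as an engineer would, in place of code of your own. Each camera call takes 0.05 s, during which the arm holds its last target. There are 200 camera calls.

### The job

The tool case stands on the bench with its latch open and its lid held off by the rubber seal: hook the latch's loop over the hook on the lid and draw it back so the crossbar sits under the hook's lip, then push the lever over until it has gone past centre and lies fully home, clamping the lid. Feel your way: never force the loop down onto the hook or bear down hard on the lever or the lid, and leave the other things on the case and bench where they are.

Things in the scene. Friction and masses are not known exactly. Their poses are not given: they have to be found in the camera images.
- case: blue steel tool case 155 x 300 x 160 mm, upright on its hinge edge, heavy, fixed; a steel draw latch in the middle of its top. Placed and turned anew each time. Origin on the bench straight below the lever pivot; x across the case from the deep body (top from x = -85 to 22 mm) to the shallow lid (25 to 71 mm), y along the pivot axis, z up; its top is at z = 160 mm.
- lever_pivot (a point): centre of the lever's pivot axis, 14 mm above the case top; its axes turn with the lever
- lever (a joint): angle of the latch lever, a steel strip 24 mm wide, 5 mm thick, reaching 78 mm from its pivot. 0: lying along the case's -x, home on its stop; grows as it swings up (1.57 upright) and over towards the lid (2.1 at most). Friction of 0.04 N m keeps it where it is left while the loop is slack.
- lever_push (a point): place to push: middle of the lever's upper (outer) face, 58 mm from the pivot. With the loop hooked, the lever pushes back from about 1.1 rad down, with up to about 10 N here near 0.6 rad; above about 0.1 rad it springs back if let go, below that it is past centre and draws itself home; on its stop it is rigid, so come to it slowly.
- bail (a joint): angle of the loop (bail) on the lever: the loop's tilt above the case's +x direction is this value minus the lever angle. Light friction (0.03 N m) holds it where it is left.
- bail_pins (a point): middle between the loop's two pins, on which it turns on the lever, 16 mm from the lever's pivot. At lever angle t they lie at x = -16 cos(t - 0.06), z = 16 sin(t - 0.06) mm from the pivot, in the case's axes.
- bail_bar (a point): middle of the loop's crossbar: a steel round 6 mm across, along y, 62 mm from the loop's pins; axes are the loop's (x from the pins to the crossbar)
- bail_ears (a point): grip point of the rigid loop, 6 mm from the crossbar towards the pins and 10 mm above it (loop's axes). Beside it stand the finger ears, plates 28 mm long and 26 mm high (6 mm below to 20 mm above the crossbar), 46 mm over their outer faces. Pinch these, along the case's y, fingertips reaching about 8 mm below this point; the loop can turn between them.
- lid (a joint): angle of the lid about its bottom edge: 0.025 resting on the rubber seal (hook about 4 mm out), about 0.004 when clamped; a stiff spring (about 110 N at the latch)
- hook_seat (a point): where the middle of the crossbar belongs in the 34 mm wide hook on the lid; axes as the lid's (nearly the case's). The hook's upright lies on the lever's side, x = -9 to -3 mm from here. A flat seat, 8 mm above the lid's top, carries the crossbar with its middle 1.5 mm below this point.
- hook_lip (a point): far (+x) upper edge of the hook's lip, which is 3.5 mm thick, 2 mm beyond hook_seat and 8 mm above it, open below towards +x. The crossbar's middle must pass more than 3 mm above this edge, come down at least 3 mm beyond it (+x), and be drawn back under it to hook_seat.
- tape_roll: roll of black tape, 68 mm across, 19 mm high, lying on the case body's top to the left (+y) of the latch. Leave it alone.
- coupling: copper tube coupling, 25 mm across, 30 mm high, standing on the case body's top to the right (-y) of the latch. Leave it alone.
- tube_offcut: copper tube offcut, 19 mm across, 200 mm long, lying on the bench on the robot's side of the case. Leave it alone.
- wrench: steel wrench, 200 mm long, lying on the bench to the right of the case. Leave it alone.
- leak_spray: spray can, 56 mm across, 170 mm high, standing on the bench to the left of the case. Leave it alone.
- tube_cutter: small tube cutter, 100 mm long, lying on the bench to the left. Leave it alone.

How it is judged:
By the outcome, as a careful person would: the job done as asked, in the order asked, and still so for the second after the job is handed in, with the robot touching nothing.
It also fails if it takes over 51 s, if anything falls off the work surface, if the arm or the gripper's body presses on something with over 40 N, if the wrist force passes 120 N, or if a joint passes its speed limit or range.

## Working session

There is one attempt and no reset: what is moved stays moved. The work goes in short steps, Python scripts to look and compute and a tool call to move; the robot and the scene stay as the last step left them, time stands still between calls to the robot, and variables do not carry over. Pictures are saved under pics/ and viewed, at most 10 in all, crops included, and the job is handed in when it is done.

Besides the shell and the picture viewer there is one more tool, called as a command line: name --pt "numbers of a row" for each row, then --argument value for the rest. jog_arm: Moves the arm, as the interface text tells. Its arguments: {"type":"object","properties":{"fingers":{"type":"array","items":{"type":"number"}},"dp":{"type":"array","items":{"type":"array","items":{"type":"number"}}},"yaw":{"type":"array","items":{"type":"number"}},"force":{"type":"number"}},"required":["fingers","dp","yaw"]}

```bash
mkdir -p pics; cat > h.py <<'E'
import numpy as np, cv2
from station import telemetry, eyes, job
def cap(n):
    c=eyes.capture(n); np.savez('%s.npz'%n,**c); return c
def pts(c):
    K=np.array(c['intrinsics']);d=c['range_z'].astype(float)
    v,u=np.mgrid[0:480,0:640]
    P=np.stack([(u-K[0,2])/K[0,0]*d,-(v-K[1,2])/K[1,1]*d,-d],-1)
    W=P@np.array(c['rotation']).T+np.array(c['xyz']); W[d==0]=np.nan
    return W
def ray(c,u,v,z):
    K=np.array(c['intrinsics']);r=np.array(c['rotation'])@np.array([(u-K[0,2])/K[0,0],-(v-K[1,2])/K[1,1],-1])
    o=np.array(c['xyz']); return o+r*(z-o[2])/r[2]
E
python3 - <<'E'
from h import *
for n in ['scene','top']:
    c=cap(n); cv2.imwrite('pics/%s0.png'%n,c['color']); print(n,c['xyz'],c['rotation'],c['intrinsics'])
    print(c.keys())
o=telemetry.get_obs(); print(o)
E
```

```text
scene [1112.88932362  721.26651339  781.97203589] [ 54.26915244   1.20120757 138.16963698] [[504.88819888   0.         321.81661777]
 [  0.         504.88819888 234.05868907]
 [  0.           0.           1.        ]]
dict_keys(['color', 'range_z', 'intrinsics', 'xyz', 'rotation'])
top [444.33279087  37.03441822 974.41240979] [  5.15109754   1.16610061 -89.36867367] [[525.0807588    0.         325.46922482]
 [  0.         525.0807588  233.3754247 ]
 [  0.           0.           1.        ]]
dict_keys(['color', 'range_z', 'intrinsics', 'xyz', 'rotation'])
{'t': 0.1, 'joint_pos': array([-7.13339728e+01,  7.23740811e+00, -2.32076876e+00,  8.05246018e+01,
       -1.77151667e-03,  8.99996894e+01]), 'qvel': array([-0.0908072 , -0.11544681,  0.10614567, -0.03512069,  0.0919765 ,
       -0.0097756 ]), 'joint_torque': array([ 1.69391278e-04, -4.36904168e+01,  3.53604913e+01,  1.37470546e-02,
        2.52346751e-05,  3.39002874e-06]), 'eef_pos': array([ 167.89760685, -497.03083845,  230.60886437]), 'orientation': array([-1.79917221e+02,  1.77106604e-03,  1.86663404e+01]), 'contact_force': array([-0.09061107,  0.57926967, -0.15022366]), 'moment': array([0.02371001, 0.00799849, 0.00576159]), 'gripper_force': 0.0, 'finger_gap': 85.45074665361071}
```

View pics/scene0.png

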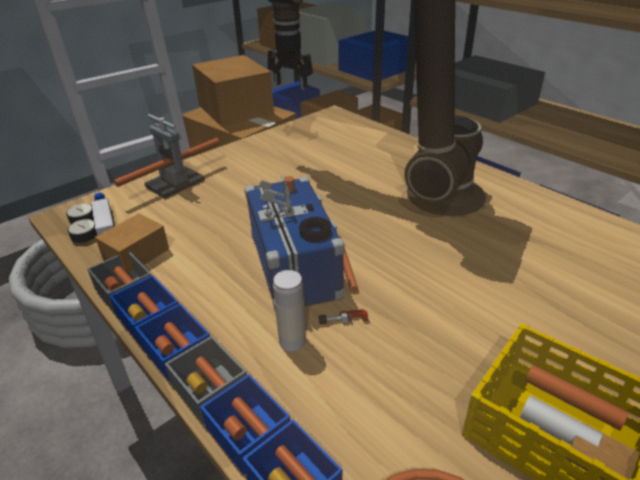

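View pics/top0.png

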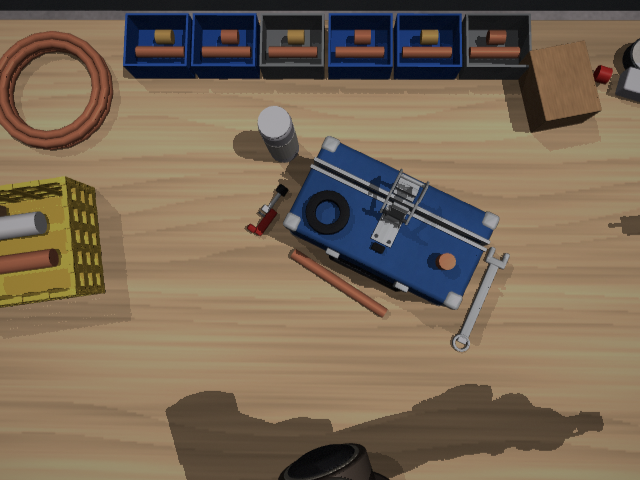

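The top view shows the case at about (390,220). Its latch runs from (388,235) to the loop near (410,190), the tape roll is at (325,212) and the coupling at (447,261). Next I'll zoom in and measure.

```bash
sed -i "s/^def pts/from scipy.spatial.transform import Rotation as R\ndef rot(c): return R.from_euler('xyz',c['rotation'],degrees=True).as_matrix()\ndef pts/; s/np.array(c\['rotation'\])/rot(c)/g" h.py
python3 - <<'E'
from h import *
t=np.load('top.npz');s=np.load('scene.npz')
a=cv2.resize(t['color'][140:320,270:510],None,fx=3.3,fy=3.3,interpolation=2)
b=cv2.resize(s['color'][165:305,235:355],None,fx=4.2,fy=4.2,interpolation=2)
cv2.imwrite('pics/tz.png',a);cv2.imwrite('pics/sz.png',b)
W=pts(t);
print(W[340:345,400],'bench')
m=(abs(W[...,2]-160)<8)
m=cv2.morphologyEx(m.astype(np.uint8),cv2.MORPH_OPEN,np.ones((3,3)))
n,l,st,ce=cv2.connectedComponentsWithStats(m)
print(st,ce)
P=W[m>0]; P=P[(P[:,0]>250)&(P[:,0]<700)&(abs(P[:,1]+40)<250)]
print(np.median(P,0)); r=cv2.minAreaRect(P[:,:2].astype(np.float32)); print(r,cv2.boxPoints(r))
V=pts(s)
for nme,Q in(('t',W),('s',V)):
  q=Q[(Q[...,2]>170)&(Q[...,2]<300)&(Q[...,0]>250)&(Q[...,0]<620)&(abs(Q[...,1]+40)<200)]
  print(nme,len(q),q.min(0),q.max(0))
E
```

```text
[[ 3.38059859e+02 -8.01287951e+01  1.87491191e+00]
 [ 3.36064238e+02 -8.03423473e+01  7.70307247e-02]
 [ 3.34544714e+02 -8.00417537e+01  2.54705958e+00]
 [ 3.32454538e+02 -8.03501121e+01 -3.79000721e-02]
 [ 3.30992014e+02 -8.00011178e+01  2.83407241e+00]] bench
[[     0      0    640    480 290420]
 [   265    127     27     15    126]
 [   314    136     85     60   2309]
 [   283    165    204    145  10993]
 [   416    186     83     59   2281]
 [   419    188      3      4     12]
 [   390    193     28     15    185]
 [   316    201     24     23    441]
 [   387    200      6      6     31]
 [   405    216      3      3      9]
 [   319    450     35      8    136]
 [   355    451     15     15     80]
 [   279    456     39     24    159]
 [   369    468      3      4     12]
 [   372    478      3      2      6]] [[315.36101852 240.07447146]
 [279.8015873  136.29365079]
 [356.23126895 165.80164573]
 [390.43937051 240.20767761]
 [458.00964489 214.60192898]
 [420.         189.5       ]
 [403.26486486 200.01081081]
 [327.33560091 212.19501134]
 [389.4516129  202.70967742]
 [406.         217.        ]
 [337.07352941 452.51470588]
 [363.3        456.2125    ]
 [297.67295597 466.77987421]
 [370.         469.5       ]
 [373.         478.5       ]]
[529.63865477 -47.07025867 160.90821598]
((556.875, -8.273162841796875), (387.635009765625, 162.7882080078125), 64.41961669921875) [[ 399.77316 -147.94865]
 [ 546.605   -218.23686]
 [ 713.9768   131.40233]
 [ 567.145    201.69054]]
t 2404 [ 463.36770311 -139.17793115  170.01460149] [606.12030657  84.31202565 254.57196451]
s 1149 [ 467.25854123 -136.61892046  170.06420709] [610.55915981  89.64980663 252.16043277]
```

View pics/tz.png

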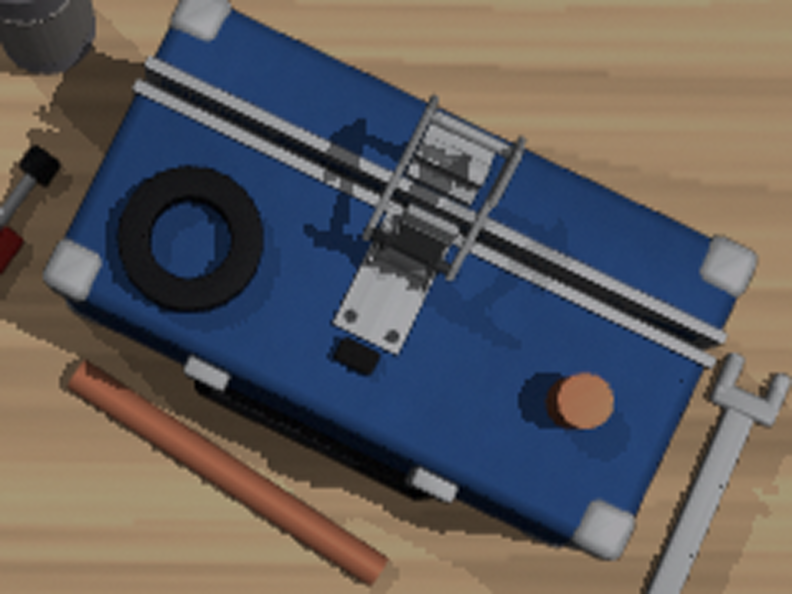

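View pics/sz.png

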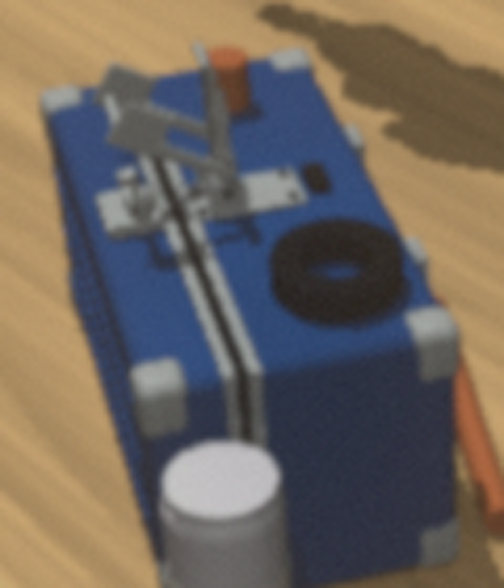

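The zoomed views show the lever nearly upright, with the loop tilted up over the lid. The ears are at crop (430,110) and (515,150). The hook plate is below at (460,160). Next I'll fit the case frame and work in it.

```bash
python3 - <<'E'
from h import *
t=np.load('top.npz');s=np.load('scene.npz')
W=pts(t)
hsv=cv2.cvtColor(t['color'],cv2.COLOR_BGR2HSV)
blue=(abs(hsv[...,0].astype(int)-112)<14)&(hsv[...,1]>110)&(hsv[...,2]>50)
m=(abs(W[...,2]-160)<7)
box=np.zeros((480,640),bool);box[120:325,265:515]=1
P=W[m&box&blue]
Q=W[m&box]
r=cv2.minAreaRect(P[:,:2].astype(np.float32));print('blue',r)
Q=Q[Q[:,0]<620];r2=cv2.minAreaRect(Q[:,:2].astype(np.float32));print('all',r2,np.median(Q[:,2]))
# seam dark/white strip: rows of rail: white points at z~160
v,u=np.nonzero(box&m&(hsv[...,1]<70)&(hsv[...,2]>110))
w=W[v,u]
for yaw in [r[2]-90,r2[2]-90]:
    print(yaw)
# candidate
import sys
yaw=np.radians(r2[2]-90 if r2[1][0]>r2[1][1] else r2[2])
ex=np.array([np.cos(yaw),np.sin(yaw)])
ey=np.array([-ex[1],ex[0]])
a=w[:,:2]@ex;b=w[:,:2]@ey
print('ex',ex,'rect a range',(Q[:,:2]@ex).min(),(Q[:,:2]@ex).max(),(Q[:,:2]@ey).min(),(Q[:,:2]@ey).max())
# seam pts
c0=np.array(r2[0])@ex
k=abs(a-c0-31)<12
k&=abs(b-np.array(r2[0])@ey)>50
print('seam fit',k.sum(),np.polyfit(b[k]-b[k].mean(),a[k],1),a[k].min()-c0,a[k].max()-c0)
h,e=np.histogram(a[k],bins=24);print(np.round(e[:-1]-c0,1),h)
E
```

```text
blue ((537.66162109375, -46.81608581542969), (297.56036376953125, 157.0027618408203), 64.28462982177734)
all ((534.56689453125, -44.99468994140625), (302.5013122558594, 168.408935546875), 64.60844421386719) 160.96281612517504
-25.715370178222656
-25.391555786132812
ex [ 0.9033985 -0.428802 ] rect a range 418.0162743981545 586.425168505059 37.32456101237836 339.82584094060104
seam fit 815 [1.66311382e-03 5.36183441e+02] 24.810877927722572 42.996646392429966
[24.8 25.6 26.3 27.1 27.8 28.6 29.4 30.1 30.9 31.6 32.4 33.1 33.9 34.7
 35.4 36.2 36.9 37.7 38.5 39.2 40.  40.7 41.5 42.2] [26 58 60 62 61 68 56 26  6  0  0  0  0  0  0  0  2 26 64 58 68 58 55 61]
```

```bash
cat >> h.py <<'E'
yaw=np.radians(-25.6); ex=np.array([np.cos(yaw),np.sin(yaw)]); ey=np.array([-ex[1],ex[0]])
O=np.array([534.567,-44.995]); O=O+8.5*ex
def tocase(W):
    d=W[...,:2]-O; return np.stack([d@ex,d@ey,W[...,2]],-1)
E
python3 - <<'E'
from h import *
np.set_printoptions(suppress=True,linewidth=170,precision=1)
for n in('top','scene'):
    c=np.load(n+'.npz');C=tocase(pts(c)).reshape(-1,3)
    k=(abs(C[:,2]-160)<6)&(abs(C[:,1])<200)&(abs(C[:,0])<110); 
    print(n,'plate z',np.nanmedian(C[k],0),'x pct',np.percentile(C[k][:,0],[.5,2,98,99.5]),'y',np.percentile(C[k][:,1],[.5,2,98,99.5]))
    k=(C[:,2]>165)&(C[:,2]<280)&(abs(C[:,1])<32)&(C[:,0]>-60)&(C[:,0]<100)
    D=C[k]; print(len(D))
    for y0,y1 in((-30,-15),(-15,15),(15,30)):
        E=D[(D[:,1]>=y0)&(D[:,1]<y1)]
        # grid x-z
        print(y0)
        for z in range(165,260,5):
            e=E[(E[:,2]>=z)&(E[:,2]<z+5)]
            if len(e): print('  z',z,len(e),'x',np.percentile(e[:,0],[0,10,50,90,100]),'y',e[:,1].min(),e[:,1].max())
    # tape, coupling
    for nm,y0,y1 in(('tape',40,130),('coup',-130,-40)):
        k=(C[:,2]>170)&(C[:,2]<230)&(C[:,1]>y0)&(C[:,1]<y1)&(abs(C[:,0])<90); e=C[k]
        if len(e): print(nm,e.min(0),e.max(0))
E
```

```text
top plate z [ -7.3 -15.4 160.9] x pct [-83.8 -82.   70.3  73. ] y [-147.9 -143.8  144.1  148.2]
1434
-30
  z 165 20 x [-42.3 -39.  -11.4  59.2  63. ] y -16.775171502885996 -15.27379419764257
  z 170 1 x [36.2 36.2 36.2 36.2 36.2] y -15.920882475420415 -15.920882475420415
  z 175 6 x [-2.2 19.9 45.7 51.9 53.6] y -16.42169556213067 -15.535039390969631
  z 180 9 x [-8.6 -5.7 44.9 51.2 51.8] y -16.823425667560677 -15.218556941579248
  z 190 17 x [-4.1 -3.1 -0.8  1.8  2.8] y -22.554150832094415 -15.269985168986972
  z 195 17 x [-4.2 -1.7  2.9  6.2  8.5] y -22.390650805304887 -19.054676978942524
  z 200 21 x [ 6.6  8.3 12.2 15.9 22.3] y -22.840791607600856 -18.96128283521451
  z 205 16 x [15.5 16.4 19.8 23.2 25. ] y -22.696916242353062 -18.87854526716011
  z 210 17 x [21.9 23.6 27.  31.1 35. ] y -22.398530630048647 -19.012109770435497
  z 215 5 x [38.1 39.3 44.3 49.6 50.9] y -19.045980450845075 -18.951513207607544
  z 220 8 x [31.8 34.  50.6 55.5 62.3] y -20.832206389534672 -15.375810899665648
  z 225 14 x [28.2 42.2 52.7 57.7 59.3] y -20.965474802100605 -15.800680067788477
  z 230 27 x [2
[... 6431 characters left out ...]
.3  4.  38.7 49.7 51.8] y 15.107304008451857 29.105965341619775
  z 215 26 x [ 1.1  5.9 46.2 58.1 63.8] y 15.008437233034384 28.30247284703335
  z 220 35 x [ 1.9 18.  46.6 61.6 63.8] y 15.373248865338523 29.95241239246079
  z 225 38 x [ 2.9 24.2 46.6 57.7 61.4] y 16.24557024285579 29.942213496569323
  z 230 19 x [ 2.5 34.5 43.9 53.  56.8] y 15.917041395317325 29.89862976047823
  z 235 17 x [ 4.5  7.  49.8 53.9 56.1] y 15.993686474915728 27.938576478788764
  z 240 4 x [ 6.3  6.9  8.7 36.3 48. ] y 15.320950048431856 28.748342583363648
  z 245 1 x [6. 6. 6. 6. 6.] y 15.503869645825397 15.503869645825397
tape [-66.6  62.4 170.1] [ -0.1 130.  181. ]
coup [ -34.3 -106.5  170.1] [-14.8 -80.2 191.2]
```

```bash
cat >> h.py <<'E'
O=O+2.5*ex+2.2*ey
def toworld(x,y,z): return np.r_[O+x*ex+y*ey,z]
def fromw(p): d=np.array(p[:2])-O; return np.r_[d@ex,d@ey,p[2]]
E
python3 -c "
from h import *
o=telemetry.get_obs();T=toworld(42,0,290);print(O,T,T-o['eef_pos'])"
```

```text
[545.43774644 -47.76391168] [583.31471255 -65.91151313 290.        ] [415.4171057  431.11932532  59.39113563]
```

jog_arm --fingers '[1, 1, 1, 1, 1, 1, 1, 1, 1, 1, 1, 1, 1, 1, 1, 1, 1]' --pt "0 0 30" --pt "26 27 29.4" --pt "26 27 0" --pt "26 27 0" --pt "26 27 0" --pt "26 27 0" --pt "26 27 0" --pt "26 27 0" --pt "26 27 0" --pt "26 27 0" --pt "26 27 0" --pt "26 27 0" --pt "26 27 0" --pt "26 27 0" --pt "26 27 0" --pt "26 27 0" --pt "25.4 26.1 0" --yaw '[0, -3, -3, -3, -3, -3, -3, -3, -3, -3, -3, -3, -3, -3, -3, -2.3, 0]'

```text
t: 2.22
eef_pos: [554.2, -154.4, 290.4]
orientation: [-175.9, 0.1, -17.6]
contact_force: [-0.6, -0.3, -0.2]
finger_gap: 85.6
gripper_force: 0.0
```

```bash
python3 - <<'E'
from h import *
np.set_printoptions(suppress=True,precision=1)
o=telemetry.get_obs();print(o['t'],o['eef_pos'],o['orientation'],o['contact_force'],o['joint_pos'],fromw(o['eef_pos']))
c=cap('scene');W=pts(c)
# world->pixel of TCP and finger tips (tool y +-42.7, 13mm back when open)
K=c['intrinsics']
def px(p):
    q=rot(c).T@(np.array(p)-c['xyz']); return np.r_[K[0,2]-K[0,0]*q[0]/q[2],K[1,2]+K[1,1]*q[1]/q[2]]
T=o['eef_pos'];y3=np.r_[ey,0]
for k in(-57,-43,0,43,57): print(k,px(T+y3*k+[0,0,13]))
cv2.imwrite('pics/s1.png',cv2.resize(c['color'][90:270,200:380],None,fx=3.3,fy=3.3,interpolation=2))
C=tocase(W)+[-2.5+2.5,0,0]
d=W-T
k=(abs(d@np.r_[ex,0])<30)&(abs(d@y3)<70)&(d[...,2]<60)&(d[...,2]>-30)
e=np.stack([d@np.r_[ex,0],d@y3,d[...,2]],-1)[k]
for z in range(-30,60,5):
    q=e[(e[:,2]>=z)&(e[:,2]<z+5)]
    for a,b in((-70,-30),(30,70)):
        f=q[(q[:,1]>a)&(q[:,1]<b)]
        if len(f): print(z,a,len(f),f.min(0),f.max(0))
E
```

```text
2.225 [ 554.2 -154.4  290.4] [-175.9    0.1  -17.6] [-0.6 -0.3 -0.2] [-17.7  13.4  12.6  89.3   4.1 179.9] [ 54.  -92.4 290.4]
-57 [246.1 129.8]
-43 [247.1 132.3]
0 [250.3 140. ]
43 [253.7 148.3]
57 [254.9 151.1]
5 -70 2 [  1.  -41.2   9.3] [ 10.4 -39.7   9.7]
10 -70 20 [ -2.3 -45.6  10.1] [ 16.6 -36.5  14.9]
15 -70 22 [ -2.3 -47.4  15.1] [ 19.4 -37.5  19.5]
15 30 16 [-15.7  44.5  15.3] [ 5.6 52.6 19.8]
20 -70 21 [ -1.4 -46.   20. ] [ 19.5 -36.5  24.9]
20 30 18 [-15.5  46.3  20. ] [ 6.  56.9 24.8]
25 -70 20 [  0.9 -45.7  25.3] [ 19.5 -37.2  29.9]
25 30 25 [-13.8  46.   25.2] [ 7.  58.1 29.8]
30 -70 20 [  0.6 -46.1  30.2] [ 18.8 -38.3  34.7]
30 30 24 [-15.7  42.7  30. ] [ 6.8 58.8 34.6]
35 -70 17 [  4.6 -45.5  36. ] [ 19.8 -37.1  39.9]
35 30 23 [-15.4  46.   35.1] [ 6.6 58.1 40. ]
40 -70 12 [  7.8 -50.1  40.9] [ 19.4 -38.8  44.6]
40 30 26 [-15.1  42.5  40.3] [ 6.2 58.  45. ]
45 -70 13 [  7.8 -47.   45.1] [ 20.8 -41.1  49.9]
45 30 23 [-14.9  41.2  45.3] [ 7.3 56.5 49.7]
50 -70 14 [  9.5 -63.   50.1] [ 22.1 -42.2  55. ]
50 30 22 [-15.   43.   50.1] [ 6.5 56.2 54.7]
55 -70 13 [ 10.9 -69.1  55.2] [ 25.3 -36.9  60. ]
55 30 7 [-11.4  52.1  55.5] [ 7.  59.5 58.5]
```

View pics/s1.png

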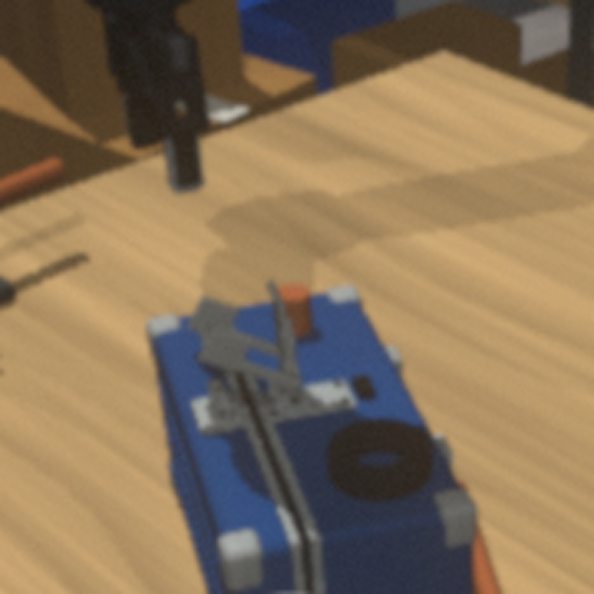

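jog_arm --fingers '[1, 1, 1, 1, 1, 1, 1, 1, 1, 1, 1, 1, 1, 1, 1, 1, 1]' --pt "0 0 0" --pt "0 0 0" --pt "0 0 0" --pt "0 0 0" --pt "0 0 0" --pt "0 0 0" --pt "0 0 0" --pt "0 0 0" --pt "0 0 0" --pt "0 0 0" --pt "0 0 0" --pt "0 0 0" --pt "0 0 0" --pt "0 0 0" --pt "0 0 0" --pt "0 0 0" --pt "0 0 0" --yaw '[10, 10, 10, 10, 10, 10, 10, 10, 10, 10, 10, 10, 10, 10, 10, 10, 10]'

```text
t: 4.4
eef_pos: [553.6, -154.1, 290.5]
orientation: [-175.9, 0.0, 152.7]
contact_force: [-0.9, -0.1, 0.0]
finger_gap: 85.5
gripper_force: 0.0
```

```bash
python3 - <<'E'
from h import *
o=telemetry.get_obs();print(o['eef_pos'],o['orientation'],o['joint_pos'],toworld(42,0,290)-o['eef_pos'],154.4-o['orientation'][2])
E
```

```text
[ 553.6002236  -154.07092184  290.4536125 ] [-1.75893914e+02  3.52213002e-02  1.52716818e+02] [-13.49859906  14.09125481  13.42594401  90.28044076  -3.99602089
  13.81883957] [29.71448895 88.15940871 -0.4536125 ] 1.6831817906535207
```

The wrist limit left the tool tilted 4°. I'll undo that by running into the opposite wrist limit and moving the mirrored way.

jog_arm --fingers '[1, 1, 1, 1, 1, 1, 1, 1, 1, 1, 1, 1, 1, 1, 1, 1, 1, 1, 1, 1]' --pt "0 0 0" --pt "0 0 0" --pt "0 0 0" --pt "0 0 0" --pt "0 0 0" --pt "0 0 0" --pt "0 0 0" --pt "0 0 0" --pt "0 0 0" --pt "0 0 0" --pt "0 0 0" --pt "0 0 0" --pt "0 0 0" --pt "0 0 0" --pt "0 0 0" --pt "0 0 0" --pt "0 0 0" --pt "0 0 0" --pt "-8 -26 0" --pt "-8 -26 0" --yaw '[10.7, 10.7, 10.7, 10.7, 10.7, 10.7, 10.7, 10.7, 10.7, 10.7, 10.7, 10.7, 10.7, 10.7, 10.7, 10.7, 10.7, 10.7, 3, 3]'

```text
t: 6.9
eef_pos: [555.1, -142.6, 290.6]
orientation: [-178.9, 0.1, -15.0]
contact_force: [0.6, -0.3, -0.5]
finger_gap: 85.5
gripper_force: 0.0
```

```bash
python3 - <<'E'
from h import *
o=telemetry.get_obs();print(o['eef_pos'],o['orientation'],o['joint_pos'])
E
```

```text
[ 555.07840406 -142.58286204  290.56338372] [-1.78920802e+02  1.36456018e-01 -1.49800081e+01] [ -14.96254737   13.2453224    12.45110791   89.34191261    1.07923986
 -179.98253617]
```

jog_arm --fingers '[1, 1]' --pt "-4 -12 0" --pt "0 0 0" --yaw '[1.5, 0]'

```text
t: 7.15
eef_pos: [554.4, -141.5, 290.8]
orientation: [-179.4, 0.1, -14.7]
contact_force: [0.3, 0.1, -0.4]
finger_gap: 85.0
gripper_force: 0.0
```

jog_arm --fingers '[1, 1, 1, 1, 1, 1, 1, 1, 1, 1, 1, 1, 1, 1, 1, 1, 1, 1, 1]' --pt "0 0 0" --pt "0 0 0" --pt "0 0 0" --pt "0 0 0" --pt "0 0 0" --pt "0 0 0" --pt "0 0 0" --pt "0 0 0" --pt "0 0 0" --pt "3.2 8.4 0" --pt "3.2 8.4 0" --pt "3.2 8.4 0" --pt "3.2 8.4 0" --pt "3.2 8.4 0" --pt "3.2 8.4 0" --pt "3.2 8.4 0" --pt "3.2 8.4 0" --pt "3.2 8.4 0" --pt "0 0 0" --yaw '[-10.6, -10.6, -10.6, -10.6, -10.6, -10.6, -10.6, -10.6, -10.6, -10.6, -10.6, -10.6, -10.6, -10.6, -10.6, -10.6, -10.6, -10.6, 0]'

```text
t: 9.52
eef_pos: [583.5, -65.6, 290.6]
orientation: [-179.4, 0.1, 154.7]
contact_force: [-0.4, 0.9, 0.2]
finger_gap: 85.5
gripper_force: 0.0
```

```bash
python3 - <<'E'
from h import *
np.set_printoptions(suppress=True,precision=2)
o=telemetry.get_obs();print(o['eef_pos'],o['orientation'],o['joint_pos'],o['contact_force'],toworld(42,0,290)-o['eef_pos'])
c=cap('scene');W=pts(c);T=o['eef_pos'];d=W-T
e=np.stack([d@np.r_[ex,0],d@np.r_[ey,0],d[...,2]],-1)
k=(abs(e[...,0])<35)&(abs(e[...,1])<70)&(e[...,2]<50)&(e[...,2]>5);e=e[k]
for a,b in((-70,-25),(25,70)):
    f=e[(e[:,1]>a)&(e[:,1]<b)];print(len(f),np.percentile(f,[0,3,10,50,90,97,100],axis=0))
t=tocase(W); 
cv2.imwrite('pics/s2.png',cv2.resize(c['color'][110:270,220:360],None,fx=3.7,fy=3.7,interpolation=2))
E
```

```text
[583.49 -65.62 290.59] [-179.41    0.13  154.69] [-6.12 14.83 14.49 89.74 -0.6  19.2 ] [-0.4   0.88  0.25] [-0.18 -0.29 -0.59]
59 [[ -9.29 -45.55  13.86]
 [ -1.42 -45.32  14.3 ]
 [  3.39 -42.48  16.  ]
 [  9.31 -40.01  26.66]
 [ 12.45 -38.33  42.17]
 [ 12.79 -37.75  46.3 ]
 [ 13.1  -37.51  48.08]]
176 [[-9.88 44.69 11.17]
 [-9.24 49.13 13.52]
 [-7.44 50.16 17.19]
 [ 2.27 56.26 31.99]
 [10.74 59.64 44.59]
 [12.05 60.56 48.1 ]
 [12.42 62.29 49.21]]
```

View pics/s2.png

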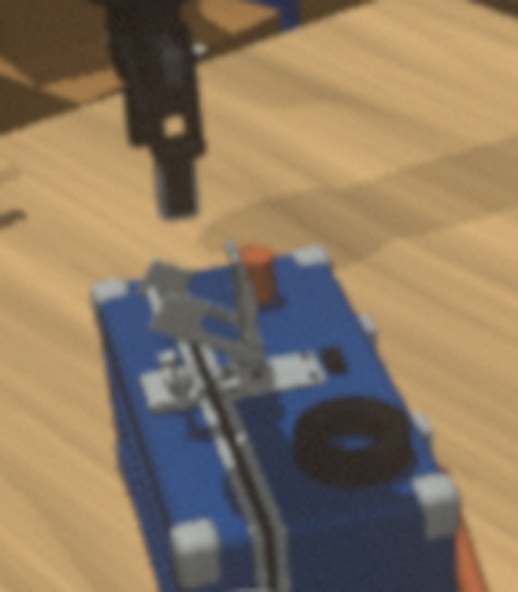

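The picture shows the fingers at (180,210), squarely above the loop's ears at (165,300), with a clear way down. Going down.

jog_arm --fingers '[1, 1, 1, 1, 1, 0.5, 0.2, 0.2]' --pt "0.7 -0.7 -18" --pt "0 0 -18" --pt "0 0 -18" --pt "0 0 -15" --pt "0 0 -5" --pt "0 0 0" --pt "0 0 0" --pt "0 0 0" --yaw '[-0.3, 0, 0, 0, 0, 0, 0, 0]' --force 20

```text
t: 10.58
eef_pos: [584.4, -66.6, 217.3]
orientation: [-179.4, 0.2, 154.2]
contact_force: [0.1, -1.4, 0.2]
finger_gap: 51.2
gripper_force: 0.0
```

jog_arm --fingers '[0.1, 0.1, 0.05, 0.05]' --pt "0 0 0" --pt "0 0 0" --pt "0 0 0" --pt "0 0 0" --yaw '[0, 0, 0, 0]'

```text
t: 11.08
eef_pos: [584.3, -67.7, 217.4]
orientation: [-179.3, 0.2, 154.2]
contact_force: [-0.8, -5.9, 3.6]
finger_gap: 45.6
gripper_force: 20.7
```

```bash
python3 - <<'E'
from h import *
np.set_printoptions(suppress=True,precision=2)
o=telemetry.get_obs();f=o['contact_force'];print(o['eef_pos'],'case f',f[:2]@ex,f[:2]@ey,f[2],o['moment'],o['finger_gap'],o['gripper_force'],fromw(o['eef_pos']))
E
```

```text
[584.25 -67.74 217.35] case f 1.8026241025752796 -5.688357109569249 3.648752262414449 [-1.19  0.23  0.11] 45.60895582974916 20.737366676330566 [ 43.64  -1.25 217.35]
```

jog_arm --fingers '[-0.05, -0.05]' --pt "-0.6 -1.4 0" --pt "0 0 0" --yaw '[0, 0]'

```text
t: 11.32
eef_pos: [584.1, -67.9, 217.3]
orientation: [-179.5, 0.2, 154.2]
contact_force: [1.4, -1.6, 4.2]
finger_gap: 45.4
gripper_force: 20.8
```

```bash
cat > st.py <<'E'
from h import *
np.set_printoptions(suppress=True,precision=2)
o=telemetry.get_obs();f=o['contact_force'];print(o['t'],'f case',np.round([f[:2]@ex,f[:2]@ey,f[2]],2),'M',o['moment'],'gap %.1f gf %.1f'%(o['finger_gap'],o['gripper_force']),'tcp case',fromw(o['eef_pos']))
E
python3 st.py
```

```text
11.325 f case [ 1.95 -0.89  4.16] M [-0.33 -0.39 -0.12] gap 45.4 gf 20.8 tcp case [ 43.6   -1.47 217.33]
```

jog_arm --fingers '[-0.05, -0.05, -0.05, -0.05]' --pt "1.6 -0.8 -2.4" --pt "1.6 -0.8 -2.6" --pt "1.6 -0.7 -2.5" --pt "1.6 -0.7 -2.5" --yaw '[0, 0, 0, 0]'

```text
t: 11.82
eef_pos: [590.3, -71.0, 207.4]
orientation: [-179.4, 0.2, 154.3]
contact_force: [1.0, -2.9, 6.3]
finger_gap: 45.6
gripper_force: 21.4
```

```bash
python3 st.py
```

```text
11.825 f case [ 2.17 -2.13  6.33] M [-0.26  0.02  0.09] gap 45.6 gf 21.4 tcp case [ 50.52  -1.54 207.37]
```

jog_arm --fingers '[-0.05, -0.05, -0.05, -0.05, -0.05, -0.05]' --pt "1.4 -0.7 -3.7" --pt "1.4 -0.7 -3.7" --pt "1.4 -0.7 -3.7" --pt "0.7 -0.4 -3.9" --pt "0.7 -0.3 -3.9" --pt "0.7 -0.3 -3.9" --yaw '[0, 0, 0, 0, 0, 0]'

```text
t: 12.58
eef_pos: [597.1, -74.3, 184.5]
orientation: [-179.4, 0.3, 154.2]
contact_force: [1.5, -2.8, 5.7]
finger_gap: 45.9
gripper_force: 22.7
```

```bash
cat > look.py <<'E'
import sys
from h import *
exec(open('st.py').read())
c=cap('scene'); C=tocase(pts(c))-[2.5,2.3,-1]
cv2.imwrite(sys.argv[1],cv2.resize(c['color'][150:250,235:345],None,fx=5,fy=5,interpolation=2))
k=(abs(C[...,1])<15)&(C[...,0]>-40)&(C[...,0]<25)&(C[...,2]>200)&(C[...,2]<262)
q=C[k]; print('lever',len(q),q.min(0) if len(q) else '',q.max(0) if len(q) else '')
E
python3 look.py pics/s3.png
```

```text
12.575 f case [ 2.61 -1.89  5.7 ] M [-0.38 -0.29  0.13] gap 45.9 gf 22.7 tcp case [ 58.01  -1.61 184.49]
lever 106 [ -5.18 -13.25 200.16] [  6.49  13.94 252.82]
```

View pics/s3.png

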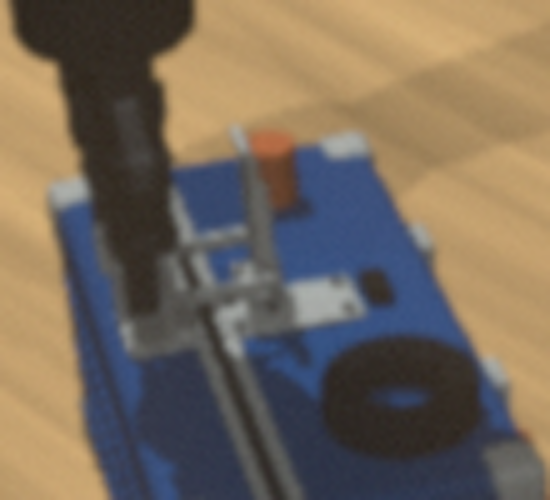

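Loop is level at about (150,330), just outside the hook, with the lever still upright at (255,200). I'll lower it gently, watching the force.

jog_arm --fingers '[-0.05, -0.05, -0.05]' --pt "0.2 -0.1 -2" --pt "0 0 -2" --pt "0 0 -2" --yaw '[0, 0, 0]'

```text
t: 13.0
eef_pos: [596.8, -74.2, 178.1]
orientation: [-179.4, 0.2, 154.2]
contact_force: [2.5, -3.1, 4.9]
finger_gap: 45.4
gripper_force: 23.0
```

```bash
python3 st.py
```

```text
13.0 f case [ 3.65 -1.74  4.89] M [-0.38 -0.48  0.1 ] gap 45.4 gf 23.0 tcp case [ 57.74  -1.66 178.15]
```

jog_arm --fingers '[-0.05, -0.05, -0.05]' --pt "0 0 -1.8" --pt "0 0 -1.8" --pt "0 0 -1.8" --yaw '[0, 0, 0]'

```text
t: 13.38
eef_pos: [596.3, -74.0, 172.3]
orientation: [-179.4, 0.1, 154.2]
contact_force: [2.8, -2.0, 5.2]
finger_gap: 45.7
gripper_force: 23.3
```

```bash
python3 look.py pics/s4.png; python3 - <<'E'
from h import *
s=np.load('scene.npz');cv2.imwrite('pics/s4.png',cv2.resize(s['color'][185:240,240:310],None,fx=8,fy=8,interpolation=2))
E
```

```text
13.375 f case [ 3.33 -0.58  5.22] M [-0.17 -0.39  0.1 ] gap 45.7 gf 23.3 tcp case [ 57.23  -1.71 172.31]
lever 112 [ -7.07 -12.88 200.64] [  0.92  14.09 253.36]
```

View pics/s4.png

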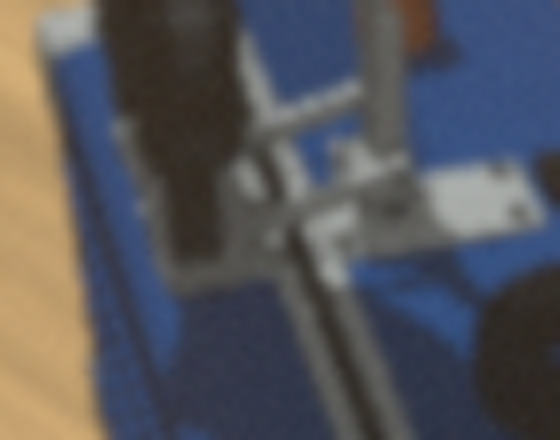

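The loop at (330,190) slopes down past the hook with the fingers at (190,240). I'll measure the loop arm's slope to get the bar height.

```bash
python3 - <<'E'
from h import *
np.set_printoptions(suppress=True,precision=1)
for n in('scene','top'):
    c=np.load('scene.npz') if n=='scene' else cap('top')
    C=tocase(pts(c))+([-2.5,-2.3,1] if n=='scene' else [2.5,2.2,-.9])
    for a in(-1,1):
        k=(abs(a*C[...,1]-20.5)<4)&(C[...,0]>0)&(C[...,0]<38)&(C[...,2]>168)&(C[...,2]<200); q=C[k]
        if len(q)>5:
            p=np.polyfit(q[:,0],q[:,2],1);print(n,a,len(q),p,'z at 59:',np.polyval(p,59))
    k=(abs(C[...,1])<30)&(C[...,0]>35)&(C[...,0]<80)&(C[...,2]>163)&(C[...,2]<200);q=C[k];print(len(q),q[np.argsort(q[:,0])][::6])
E
```

```text
scene -1 51 [ -0.2 188.4] z at 59: 178.7931682480252
scene 1 64 [ -0.2 189.3] z at 59: 177.0068218220108
113 [[ 35.    8.7 167.9]
 [ 36.7  21.3 178.9]
 [ 38.8  20.7 178.9]
 [ 40.8  13.3 164.1]
 [ 41.7  19.4 194.2]
 [ 43.   21.1 182.7]
 [ 43.7  17.1 164.5]
 [ 45.7  15.  163.6]
 [ 46.8  26.  176.1]
 [ 49.3  27.1 174.7]
 [ 54.4  15.1 165.4]
 [ 61.4  16.3 165.1]
 [ 63.3  29.9 194.8]
 [ 63.9  26.8 182.8]
 [ 64.7 -22.3 173.3]
 [ 65.4  25.2 187.2]
 [ 66.2 -20.1 185.5]
 [ 66.8  27.7 199.3]
 [ 67.6  26.  188.2]]
top 1 68 [ -0.3 194. ] z at 59: 178.27811254511298
248 [[ 35.2  19.4 183.7]
 [ 35.5   7.4 167.5]
 [ 35.8  14.3 166.7]
 [ 36.1   6.  167.9]
 [ 36.5  -5.7 168.4]
 [ 36.8   8.1 168. ]
 [ 37.3  -0.2 168.4]
 [ 37.7  -8.4 169.3]
 [ 38.1   5.3 168.3]
 [ 38.4  19.4 184.9]
 [ 39.1   0.4 166.8]
 [ 39.4   2.6 168.6]
 [ 39.7   6.  167.4]
 [ 40.4   4.6 167.5]
 [ 40.8  22.1 183.7]
 [ 41.2  13.5 167.6]
 [ 41.7  -8.6 166.8]
 [ 42.1   3.9 169.4]
 [ 42.3   7.3 168.5]
 [ 42.7  -7.8 169. ]
 [ 42.8   2.2 179.1]
 [ 42.9   4.7 172.4]
 [ 43.    5.6 178.6]
 [ 43.1   4.4 181.1]
 [ 43.2   0.3 164. ]
 [ 43.3  21.6 197.2]
 [ 43.6  -3.8 181.2]
 [ 43.9  16.6 181.6]
 [ 44.2  20.2 196.1]
 [ 44.6  -5.2 179.7]
 [ 45.1  20.9 198.4]
 [ 45.7  -4.5 181.1]
 [ 46.2   2.2 179.5]
 [ 46.5  21.6 198.1]
 [ 47.   25.4 187. ]
 [ 47.1   7.6 178.8]
 [ 47.4  -3.9 179.5]
 [ 47.7  23.5 196.1]
 [ 48.2   4.9 179.8]
 [ 49.3  19.5 197.5]
 [ 49.9  21.5 198. ]
 [ 51.9  16.9 167.3]]
```

jog_arm --fingers '[-0.05, -0.05, -0.05]' --pt "0 0 -1" --pt "0 0 -1" --pt "0 0 -0.8" --yaw '[0, 0, 0]'

```text
t: 13.85
eef_pos: [596.2, -74.0, 169.6]
orientation: [-179.4, 0.1, 154.2]
contact_force: [1.8, -1.3, 4.9]
finger_gap: 45.4
gripper_force: 23.4
```

```bash
python3 st.py
```

```text
13.85 f case [ 2.13 -0.38  4.91] M [ 0.08 -0.11  0.11] gap 45.4 gf 23.4 tcp case [ 57.08  -1.72 169.59]
```

jog_arm --fingers '[-0.05, -0.05, -0.05, -0.05]' --pt "-1.35 0.65 0" --pt "-1.35 0.65 0" --pt "-1.35 0.65 0" --pt "-0.9 0.4 0" --yaw '[0, 0, 0, 0]'

```text
t: 14.35
eef_pos: [591.4, -71.7, 168.8]
orientation: [-179.4, 0.1, 154.2]
contact_force: [5.8, -2.2, -2.1]
finger_gap: 45.9
gripper_force: 22.6
```

```bash
python3 st.py
```

```text
14.35 f case [ 6.21  0.5  -2.13] M [-0.25 -1.2   0.09] gap 45.9 gf 22.6 tcp case [ 51.8   -1.75 168.83]
```

jog_arm --fingers '[-0.05, -0.05, -0.05]' --pt "-0.9 0.4 0.2" --pt "-0.9 0.4 0.2" --pt "0 0 0" --yaw '[0, 0, 0]'

```text
t: 14.72
eef_pos: [589.8, -71.0, 169.0]
orientation: [-179.4, 0.1, 154.2]
contact_force: [6.2, -1.5, -3.8]
finger_gap: 45.7
gripper_force: 22.4
```

```bash
cat > lev.py <<'E'
exec(open('st.py').read())
for n,off in(('scene',[-2.5,-2.3,1]),('top',[2.5,2.2,-.9])):
    C=tocase(pts(cap(n)))+off
    k=(abs(C[...,1])<11)&(C[...,0]>-90)&(C[...,0]<12)&(C[...,2]>177)&(C[...,2]<256); q=C[k]
    r=np.hypot(q[:,0],q[:,2]-174);q=q[(r>25)&(r<80)]
    if len(q): print(n,len(q),'lever angle',np.percentile(np.arctan2(q[:,2]-174,-q[:,0]),[10,50,90]),q.max(0),q.min(0))
    for a in(-1,1):
        k=(abs(a*C[...,1]-20.5)<4)&(C[...,0]>-10)&(C[...,0]<36)&(C[...,2]>168)&(C[...,2]<200); q=C[k]
        if len(q)>5:
            p=np.polyfit(q[:,0],q[:,2],1);print(n,a,len(q),p,'z at 50:',np.polyval(p,50))
E
python3 lev.py
```

```text
14.725 f case [ 6.24  1.36 -3.81] M [-0.32 -1.48  0.04] gap 45.7 gf 22.4 tcp case [ 50.03  -1.8  169.01]
scene 141 lever angle [1.   1.09 1.13] [ -9.87  10.98 244.71] [-37.61 -10.79 193.71]
scene -1 52 [ -0.27 185.52] z at 50: 172.06352729773772
scene 1 81 [ -0.16 184.76] z at 50: 176.66756307324343
top 218 lever angle [1.11 1.14 1.18] [ -8.97  10.93 246.75] [-35.82 -10.91 197.46]
top 1 87 [ -0.21 189.28] z at 50: 178.88960947778386
```

jog_arm --fingers '[-0.05, -0.05, -0.05]' --pt "-0.9 0.4 0" --pt "-0.9 0.4 0" --pt "0 0 0" --yaw '[0, 0, 0]'

```text
t: 15.2
eef_pos: [589.3, -70.8, 169.2]
orientation: [-179.4, 0.3, 154.2]
contact_force: [11.0, -3.9, -6.2]
finger_gap: 45.6
gripper_force: 22.2
```

```bash
python3 lev.py
```

```text
15.2 f case [11.64  1.27 -6.18] M [-0.7  -2.44  0.04] gap 45.6 gf 22.2 tcp case [ 49.52  -1.78 169.16]
scene 140 lever angle [0.95 1.06 1.09] [-10.43  10.86 243.57] [-40.22 -10.99 195.06]
scene -1 53 [ -0.28 185.97] z at 50: 171.73556272716942
scene 1 91 [ -0.1  183.83] z at 50: 179.0743166346215
top 238 lever angle [1.08 1.1  1.14] [ -9.88  10.97 244.8 ] [-38.35 -10.86 198.01]
top 1 85 [ -0.19 189.21] z at 50: 179.50562299281046
```

The bar is against the hook's upright. I'll relax and let go.

jog_arm --fingers '[-0.05, 0.15, 0.4, 0.5, 0.5, 0.5]' --pt "0.9 -0.4 0" --pt "0 0 0" --pt "0 0 0" --pt "0 0 0" --pt "0 0 4" --pt "0 0 8" --yaw '[0, 0, 0, 0, 0, 0]'

```text
t: 16.05
eef_pos: [588.5, -70.6, 182.4]
orientation: [-179.4, 0.1, 154.2]
contact_force: [1.4, -0.5, -0.8]
finger_gap: 64.0
gripper_force: 0.0
```

```bash
python3 lev.py
```

```text
16.05 f case [ 1.42  0.17 -0.84] M [ 0.02 -0.02  0.03] gap 64.0 gf 0.0 tcp case [ 48.66  -1.99 182.35]
scene 145 lever angle [0.97 1.06 1.09] [ -9.96  10.95 243.32] [-39.94 -10.98 196.23]
scene -1 56 [ -0.28 185.86] z at 50: 171.91601956869485
scene 1 80 [ -0.19 184.76] z at 50: 175.20108911619445
top 239 lever angle [1.07 1.1  1.15] [ -9.51  10.79 245.33] [-38.38 -10.87 197.36]
top -1 11 [ -1.07 181.17] z at 50: 127.6746591942856
top 1 86 [ -0.17 188.6 ] z at 50: 179.84974058350141
```

jog_arm --fingers '[0.5, 0.5, 0, -0.5, -1, -1, -1, -1, -1, -1]' --pt "0 0 20" --pt "0 0 30" --pt "0 0 32" --pt "-12 5.8 0" --pt "-12 5.8 0" --pt "-12 5.8 0" --pt "-12.4 5.8 0" --pt "0 0 -20" --pt "0 0 -20" --pt "0 0 -2" --yaw '[0, 0, 0, 0, 0, 0, 0, 0, 0, 0]'

```text
t: 17.4
eef_pos: [538.9, -47.1, 220.6]
orientation: [-179.4, -0.0, 154.2]
contact_force: [0.3, 0.8, 0.4]
finger_gap: 0.0
gripper_force: 0.0
```

```bash
python3 lev.py; python3 - <<'E'
from h import *
s=np.load('scene.npz');cv2.imwrite('pics/s5.png',cv2.resize(s['color'][145:250,235:355],None,fx=5,fy=5,interpolation=2))
E
```

```text
17.4 f case [-0.07  0.81  0.42] M [-0.02 -0.03  0.03] gap 0.0 gf 0.0 tcp case [ -6.22  -2.24 220.6 ]
scene 242 lever angle [1.01 1.09 1.61] [  4.5   10.88 253.88] [-40.13 -10.95 194.38]
scene -1 77 [ -0.2 185.4] z at 50: 175.62743725743823
scene 1 87 [ -0.1  183.83] z at 50: 178.7227600740234
```

View pics/s5.png

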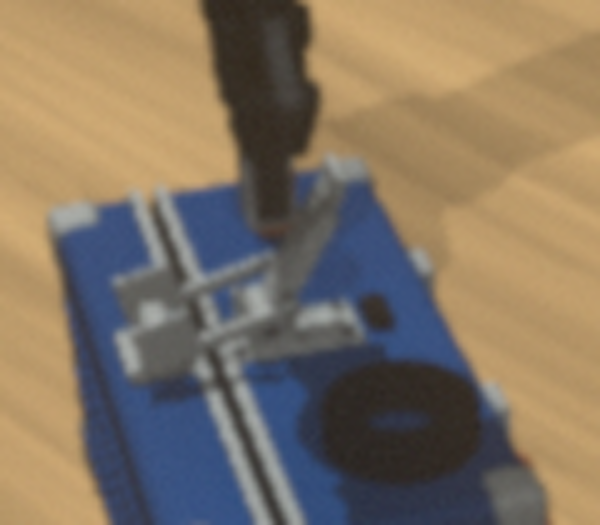

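The fingers at (270,200) are beside the lever's outer face, and the loop sits at the hook at (150,320). Starting the push along the lever's arc.

jog_arm --fingers '[-1, -1, -1, -1, -1]' --pt "-3 1.5 0" --pt "-3 1.5 0" --pt "-3 1.5 0" --pt "-3 1.4 0" --pt "-3 1.4 0" --yaw '[0, 0, 0, 0, 0]'

```text
t: 18.12
eef_pos: [526.0, -40.4, 222.4]
orientation: [-179.4, 0.3, 154.2]
contact_force: [5.1, -3.0, -0.4]
finger_gap: 0.5
gripper_force: 1.8
```

```bash
python3 lev.py
```

```text
18.125 f case [ 5.95 -0.51 -0.39] M [-0.45 -0.82 -0.  ] gap 0.5 gf 1.8 tcp case [-20.74  -1.75 222.41]
scene 217 lever angle [0.94 1.03 1.38] [-10.33  10.99 253.24] [-43.59 -10.99 191.23]
scene -1 83 [ -0.14 184.3 ] z at 50: 177.09694434112114
scene 1 88 [ -0.09 183.68] z at 50: 179.1757344513623
```

jog_arm --fingers '[-1, -1, -1, -1]' --pt "-2.1 1 -1.7" --pt "-2.1 1 -1.7" --pt "-1.9 0.9 -2" --pt "-1.9 0.9 -2" --yaw '[0, 0, 0, 0]'

```text
t: 18.73
eef_pos: [517.8, -36.4, 215.5]
orientation: [-179.4, 0.2, 154.2]
contact_force: [3.0, -2.5, 7.5]
finger_gap: -0.4
gripper_force: 4.1
```

```bash
python3 lev.py
```

```text
18.725 f case [ 3.8  -1.    7.48] M [-0.41 -0.67 -0.  ] gap -0.4 gf 4.1 tcp case [-29.87  -1.71 215.51]
scene 229 lever angle [0.77 0.86 1.23] [-16.27  10.96 249.98] [-55.22 -10.81 188.08]
scene -1 91 [ -0.04 181.55] z at 50: 179.71490309117956
scene 1 96 [  0.03 180.59] z at 50: 182.0512811012722
```

```bash
cat > ears.py <<'E'
from h import *
np.set_printoptions(suppress=True,precision=1)
s=np.load('scene.npz');C=tocase(pts(s))+[-2.5,-2.3,1]
k=(C[...,0]>22)&(C[...,0]<75)&(C[...,2]>171)&(C[...,2]<215)&(abs(C[...,1]-23)<4)
q=C[k];print('ear +y',len(q),np.percentile(q,[0,5,50,95,100],axis=0))
for x in range(24,72,6):
    e=q[(q[:,0]>=x)&(q[:,0]<x+6)]
    if len(e):print(x,len(e),e[:,2].min(),e[:,2].max())
k=(C[...,0]>35)&(C[...,0]<70)&(C[...,2]>171)&(C[...,2]<215)&(abs(C[...,1])<14)
q=C[k];print('hook/bar',len(q));
for x in range(34,72,4):
    e=q[(q[:,0]>=x)&(q[:,0]<x+4)]
    if len(e):print(x,len(e),e[:,2].min(),e[:,2].max())
E
python3 ears.py
```

```text
ear +y 118 [[ 23.3  19.  171.3]
 [ 28.4  19.3 172.6]
 [ 42.2  21.6 183.4]
 [ 55.2  24.4 194.7]
 [ 57.5  26.2 197.4]]
24 8 175.5027939350921 184.26802361717944
30 25 171.5312354657192 197.3710770625337
36 22 171.53872187963373 195.15346618449894
42 25 172.7182992329158 196.04055930748223
48 24 171.25628105090118 192.19051819537844
54 12 171.94678261776562 191.66786642554496
hook/bar 17
38 2 177.8110097960854 181.32939237478877
42 6 177.87587009503943 182.74300721549582
46 6 177.4699273607756 181.28756512542782
50 3 173.06741252003087 181.38581099427893
```

jog_arm --fingers '[-1, -1, -1, -1, -1, -1]' --pt "-1.8 0.9 -2.2" --pt "-1.8 0.9 -2.3" --pt "-1.4 0.7 -2.4" --pt "-1.4 0.7 -2.4" --pt "-1.2 0.6 -2.5" --pt "-1.2 0.6 -2.6" --yaw '[0, 0, 0, 0, 0, 0]'

```text
t: 19.58
eef_pos: [508.0, -31.7, 201.5]
orientation: [-179.5, 0.2, 154.2]
contact_force: [-1.3, -1.4, 10.7]
finger_gap: -0.5
gripper_force: 4.5
```

```bash
python3 st.py;python3 -c "
from h import *
cap('scene')";python3 ears.py
```

```text
19.575 f case [-0.6  -1.85 10.75] M [-0.12  0.38  0.06] gap -0.5 gf 4.5 tcp case [-40.73  -1.68 201.46]
ear +y 117 [[ 23.   19.1 171.2]
 [ 26.1  19.7 171.9]
 [ 39.7  21.6 182.2]
 [ 52.5  24.1 193.2]
 [ 53.9  25.3 195.7]]
24 14 171.32468507296062 195.16762795067484
30 25 171.21488075603406 195.2848367776378
36 26 171.54650287145012 195.74843665150786
42 25 171.46768306542947 193.53160090555195
48 23 171.59700427384678 193.1546245245073
hook/bar 15
38 4 179.41636579249234 182.24057716378866
42 7 178.9939166389995 181.55104801892855
46 4 174.57521810399714 181.37556669803053
```

jog_arm --fingers '[-1, -1, -1, -1, -1, -1]' --pt "-0.7 0.3 -1.8" --pt "-0.7 0.3 -1.8" --pt "-0.7 0.3 -1.8" --pt "-0.5 0.2 -1.8" --pt "-0.5 0.2 -1.8" --pt "-0.5 0.2 -1.8" --yaw '[0, 0, 0, 0, 0, 0]'

```text
t: 20.38
eef_pos: [503.4, -29.6, 189.5]
orientation: [-179.5, -0.0, 154.3]
contact_force: [-2.4, 1.4, 6.6]
finger_gap: 0.1
gripper_force: 2.5
```

```bash
python3 st.py
```

```text
20.375 f case [-2.79  0.2   6.59] M [0.36 0.46 0.01] gap 0.1 gf 2.5 tcp case [-45.77  -1.79 189.49]
```

jog_arm --fingers '[-1, -1, -1, -1, -1, -1]' --pt "-0.3 0.1 -1.2" --pt "-0.3 0.1 -1.2" --pt "-0.3 0.1 -1.2" --pt "-0.2 0.1 -1.1" --pt "-0.2 0.1 -1" --pt "0 0 -0.8" --yaw '[0, 0, 0, 0, 0, 0]'

```text
t: 21.12
eef_pos: [503.5, -30.0, 182.7]
orientation: [-179.4, 0.1, 154.2]
contact_force: [-2.2, 0.7, 2.1]
finger_gap: -0.0
gripper_force: 1.0
```

```bash
python3 st.py
```

```text
21.125 f case [-2.25 -0.34  2.15] M [ 0.24  0.35 -0.05] gap -0.0 gf 1.0 tcp case [-45.47  -2.11 182.72]
```

jog_arm --fingers '[-1, -1, -1, -1, -1]' --pt "0 0 -0.8" --pt "0 0 -0.8" --pt "0 0 -0.8" --pt "0 0 -0.7" --pt "0 0 0" --yaw '[0, 0, 0, 0, 0]'

```text
t: 21.75
eef_pos: [503.7, -30.0, 179.7]
orientation: [-179.4, 0.1, 154.2]
contact_force: [-0.1, 0.5, -0.8]
finger_gap: -0.1
gripper_force: 0.0
```

```bash
python3 st.py
```

```text
21.75 f case [-0.34  0.4  -0.81] M [-0.05 -0.03 -0.01] gap -0.1 gf 0.0 tcp case [-45.32  -2.06 179.71]
```

Past centre: the lever has drawn away from the finger. I'll follow down lightly to confirm it's on its stop.

jog_arm --fingers '[-1, -1, -1, -1, -1, -1]' --pt "0 0 -0.7" --pt "0 0 -0.7" --pt "0 0 -0.6" --pt "0 0 -0.5" --pt "0 0 -0.5" --pt "0 0 0" --yaw '[0, 0, 0, 0, 0, 0]'

```text
t: 22.5
eef_pos: [503.7, -29.9, 177.1]
orientation: [-179.4, 0.1, 154.2]
contact_force: [-0.5, -0.3, 2.5]
finger_gap: 0.2
gripper_force: 0.9
```

```bash
python3 st.py
```

```text
22.5 f case [-0.3  -0.45  2.49] M [ 0.06  0.16 -0.  ] gap 0.2 gf 0.9 tcp case [-45.37  -1.97 177.09]
```

Contact came at about 177 mm, which matches the home height. I'll back off, check, and look.

jog_arm --fingers '[-1, -1, -1, -1, -1, -1, -1, -1, -1]' --pt "0 0 5" --pt "0 0 25" --pt "0 0 40" --pt "0 0 40" --pt "-25 -25 10" --pt "-30 -30 0" --pt "-30 -30 0" --pt "-30 -30 0" --pt "0 0 0" --yaw '[0, 0, 0, 0, 0, 0, 0, 0, 0]'

```text
t: 23.62
eef_pos: [387.2, -146.2, 297.7]
orientation: [-179.4, 0.2, 154.0]
contact_force: [0.2, -0.4, 0.3]
finger_gap: -0.1
gripper_force: 0.0
```

```bash
python3 st.py; python3 - <<'E'
from h import *
np.set_printoptions(suppress=True,precision=1)
for n,off in(('top',[2.5,2.2,-.9]),('scene',[-2.5,-2.3,1])):
    c=cap(n);C=tocase(pts(c))+off
    k=(C[...,0]>-76)&(C[...,0]<-20)&(abs(C[...,1]+1)<10)&(C[...,2]>165)&(C[...,2]<260);q=C[k]
    p=np.polyfit(q[:,0],q[:,2],1);print(n,len(q),'lever slope',p[0],'z mid',np.median(q[:,2]),q.min(0),q.max(0))
c=cap('scene')
t=np.load('top.npz')
a=cv2.resize(c['color'][150:250,235:345],None,fx=3.6,fy=3.6,interpolation=2);b=cv2.resize(t['color'][140:240,340:450],None,fx=3.6,fy=3.6,interpolation=2)
cv2.imwrite('pics/fin.png',np.hstack([a,b]))
E
python3 ears.py
```

```text
23.625 f case [ 0.38 -0.21  0.3 ] M [ 0.01 -0.04 -0.01] gap -0.1 gf 0.0 tcp case [-100.21 -157.17  297.67]
top 482 lever slope -0.018063943392641047 z mid 177.38148672033643 [-75.7 -11.  173.2] [-20.2   9.  182.5]
scene 141 lever slope -0.0074037757199755605 z mid 176.9370414496475 [-75.9 -10.5 165.5] [-20.    8.8 180.7]
ear +y 114 [[ 22.3  19.2 171.1]
 [ 24.9  19.4 172.7]
 [ 37.8  21.3 182. ]
 [ 51.1  24.4 193.7]
 [ 52.8  25.8 194.8]]
24 23 171.1141319058405 193.89628120674206
30 23 172.6468274950264 193.75852814416135
36 21 171.18287424617472 193.5352953308975
42 24 172.49726796328218 194.42428737795228
48 19 171.55413144886882 194.7752867650039
hook/bar 15
38 6 180.0880476967452 181.0718828959391
42 5 178.4848148411345 181.57410798461524
46 3 179.4401907951767 180.92901600371147
50 1 171.63375044972383 171.63375044972383
```

View pics/fin.png

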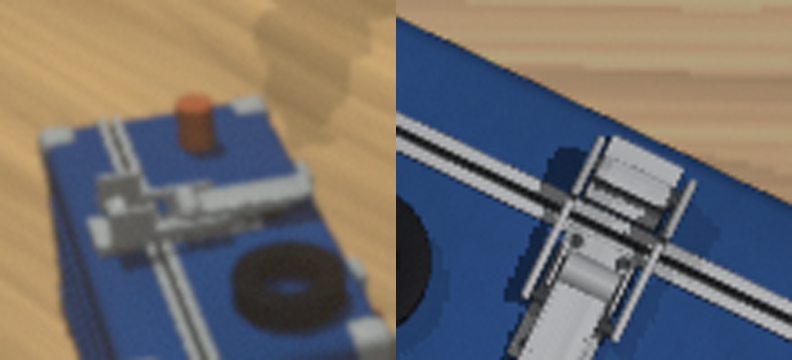

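The lever lies flat (left view, (250,195)), the loop is held at the hook (right view, (640,165)), and the seam has closed. The coupling and tape are where they were.

```bash
python3 -c "
from station import job;print(job.job_done())"
```

```text
the job is handed in; nothing more can be done
None
```

The latch is hooked with the crossbar under the lip, the lever lies flat past centre on its stop, and the lid is clamped; I handed it in at about 24 s of the 51 s allowed, with nothing else touched.

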